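# Fetch the blue tape from behind the others and load the dispenser

## Task

The tape dispenser is empty and needs the blue tape, which hangs at the back of the full hook on the rack. First hang the red and the cream roll, which block its way, on the rack's empty hook; then take the blue roll off and push it onto the dispenser's hub until it is fully home against the flange. Leave the tape measure, scissors and thread spools where they are.

Things in the scene. Friction and masses are not known exactly. Their poses are not given: they have to be found in the camera images.
- rack: Fixed wooden board 150 x 250 x 18 mm with two bent steel hooks (hook_full, hook_spare), 65 mm to either side (y) of its middle; which is on which side varies. Origin: centre of its underside, on the worktop. Its -x axis and both hooks point roughly to the robot.
- hook_full: Hook that starts with 3 rolls at x about -105 (front), -73, -41 mm. Fixed steel rod 8 mm thick. Origin: foot of its upright, on the board's top (18 mm above the worktop). Its level arm runs along -x, towards the robot, axis at z 152 mm, from a rubber collar ending at x -26 to x -122 mm; then it turns up: tip at x -126 to -134, top at z 168 mm (hook 20 mm high there).
- hook_spare: The empty hook; shape, frame and sizes as hook_full. A roll hanging on it has its centre at y 0, z 137 mm in this frame; two rolls fit between x -38 and -109 mm (centres).
- roll_blue: Blue tape roll, 64 mm outside, hole 38 mm, 24 mm wide, 70 g, hanging rearmost on hook_full. Origin: its centre; x along the roll's axis, in line with the hook; it may spin about x. Its centre hangs 15 mm below the rod's axis; raised 21 mm, the hole clears the tip by 9 mm above and below. Grip across its diameter from above, a finger on either side, TCP at its centre.
- roll_red: Roll of red tape, same sizes and frame. Starts at the front or in the middle of hook_full.
- roll_cream: Roll of cream tape, same sizes and frame. Starts at the front or in the middle of hook_full (the place the red one does not have).
- dispenser: Fixed grey tape dispenser: foot 74 x 185 x 25 mm, upright arm at the back, black open-sided hub pointing along its -x axis, towards the robot; low nose with steel blade at its -y end (53 mm high, 98 to 121 mm from the hub's axis). Origin: on the worktop under the hub.
- hub_seat (a point): Point on the hub's axis, 95 mm above the worktop: centre of a roll that is fully home. Axes as the dispenser's, hub axis along x. Hub 34 mm across (a roll rests 2 mm low); flange, 48 mm across, at x +12 mm; hub's full width ends at x -9.5 mm, its nose tapers to 22 mm across at x -17.5 mm. Arm and flange rise 24 mm above the axis.
- tape_measure: Yellow tape measure, 55 x 123 x 25 mm, lying loose on the worktop in front; leave alone. Origin at the centre of its underside.
- scissors: Red-handled scissors, 87 x 199 x 9 mm, lying loose; leave alone. Origin at the centre of the underside.
- thread_red: Red thread spool standing loose, 29 mm across, 46 mm high; leave alone. Origin at the centre of its underside.
- thread_blue: Blue thread spool standing loose, 29 mm across, 50 mm high; leave alone. Origin at the centre of its underside.
Mind the look-alikes: they are no part of the job. Leave any orange look-alike of the dispenser alone.

How it is judged:
By the outcome, as a careful person would: the job done as asked, in the order asked, and still so for the second after the job is handed in, with the robot touching nothing.
It also fails if it takes over 72 s, if anything falls off the work surface, if the arm or the gripper's body presses on something with over 40 N, if the wrist force passes 120 N, or if a joint passes its speed limit or range.

## Robot

A 7-joint arm with a two-finger parallel gripper is mounted at the origin on a cart in front of the work surface, level with it; the furniture and walls round the work are solid. World frame = base frame: x ahead of the robot, y to its left, z up, the work surface at z = 0. Lengths are in m, angles in rad, forces in N, time in s.
With the tool pointing down it reaches from about 0.4 to 0.85 m from the base axis. Payload 6.9 kg.
Tool frame: the origin (TCP) lies between the finger pads, 19 mm behind the fingertips; this is the grasp point; z points along the fingers, y is the line along which they close (so a half turn about z gives the same grasp; the last joint's range is limited). The gripper opens to 85 mm and grips with 20 to 120 N. Pads are 22 mm wide; open, the fingers measure 114 mm over their backs; the gripper's body (76 mm by 85 mm) begins 54 mm behind the grasp point. The pads swing forward as they close: fully open they stand 13 mm farther back than shut.
Start: joints at [1.327, 0.507, -0.238, 1.5, 0.126, 1.149, -0.155], TCP at [0.214, -0.587, 0.25] pointing down, gripper open.
Joint ranges: [-3.08, 3.08], [-0.24, 2.05], [-1.43, 1.35], [0, 2.5], [-1.52, 4.66], [0.17, 1.96], [-2.89, 2.89]. Speed limits (rad/s): [2.39, 2.39, 3.14, 3.14, 3.14, 3.14, 3.14].

## Interface

Orientations are given as a unit quaternion [w, x, y, z].
In Python, from station import ctrl, get_state, vision, ticket, models gives the robot as it stands. Calls block until the motion is done:
- ctrl.movep(position, orientation): joint-space move of the TCP to a pose.
- ctrl.movel(position, frame=None, max_speed=0.15): straight line of the TCP; frame=None keeps the orientation; max_speed is the mean speed in m/s.
- ctrl.set_joints(angles): joint-space move.
- ctrl.ungrasp() and ctrl.close_gripper(force=None): open the fingers fully, or close them until they stop; force is the grip in N (None keeps the last).
- ctrl.pause(seconds).
- ctrl.ik(position, orientation): joint angles nearest the present ones, or None.
- get_state(): the state.
- vision.grab_frame(name): name is "scene" or "top" or "wrist"; returns (picture, depth): 400x640x3 uint8, blue, green, red; 400x640 float32, m along the optical axis (not along the pixel's ray), 0 where there is no reading.
- vision.camera_info(name): a dict with "mtx" (3x3 intrinsics, pixels), "dist_coeffs" ([k1, k2, p1, p2, k3] as OpenCV has them; the pictures are not rectified), "R" (3x3) and "t" (3): a world point X has camera coordinates R X + t; the wrist camera has in their place "hand_eye" (4x4, takes a point from camera to tool coordinates, whose origin is the TCP and whose axes are the flange's). Camera axes: x right, y down, z forward; pixel columns grow to the right and rows downward; lengths in m; the calibration is good to about 2 mm. A picture is of the moment at which its call begins: read the wrist's pose just before it. camera_info takes no time and is no camera call.
A pose or a line that the arm cannot do raises ctrl.Unreachable and nothing moves.
- ticket.close_job(): hands the job in; it is judged then, once.
Trained networks look in the newest picture that a camera, given by its name, has taken for a name from the list of things; names that differ only in an ending like _2 or _b are one class to them, and where a whole thing is asked for, a point or a joint stands for the part that bears it (a point fixed in the world has none). Each returns a list of dicts, best first, with "p" (0 to 1); they miss things now and then, are a little off and sometimes report something else, mostly with a low value. They report only what shows in the picture. A call takes as long as a camera call. They do not tell look-alikes from the thing itself.
- models.recognise(camera, target): "point" ([column, row] in pixels, amid what is visible of it).
- models.masks_of(camera, target): "mask" (400x640 bool, what is visible of it) and "point" ([column, row] in pixels, amid what is visible of it).
The state is a dict: "time": time; "qpos": joint angles; "qd": joint speeds; "tau": joint torques, N m; "tcp_pos": TCP position; "eef_rot": TCP orientation; "contact_force": force on the tool from outside, world axes, zero at the start; "wrist_torque": the same for the moment, N m; "width": finger opening in m; "gripper_force": force on a finger pad.
Only numpy, scipy, OpenCV 4.12 (cv2) and the standard library are available. Lean on these libraries where they do the work, as an engineer would, in place of code of your own. Each camera call takes 0.05 s, during which the arm holds its last target. There are 200 camera calls.

## Working session

There is one attempt and no reset: what is moved stays moved. The work goes in short steps, each a Python script; the robot and the scene stay as the last script left them, time stands still between calls to the robot, and variables do not carry over. Pictures are saved under pics/ and viewed, at most 10 in all, crops included, and the job is handed in when it is done.

```bash
ls; mkdir -p pics; python3 - <<'E'
from station import ctrl, get_state, vision, ticket, models
import cv2, numpy as np
for c in ("scene","top"):
    im,d=vision.grab_frame(c); cv2.imwrite(f"pics/{c}0.png",im); np.save(f"{c}_d.npy",d)
    ci=vision.camera_info(c); R=np.array(ci["R"]);t=np.array(ci["t"])
    print(c,np.array(ci["mtx"]).round(1).tolist(),np.round(ci["dist_coeffs"],3),"cam pos",(-R.T@t).round(3),"axis",R[2].round(3))
    for n in ["rack","hook_full","hook_spare","roll_blue","roll_red","roll_cream","dispenser"]:
        print(n,[(np.round(r["point"]).tolist(),round(r["p"],2)) for r in models.recognise(c,n)][:4])
print(vision.camera_info("wrist")["hand_eye"]); s=get_state(); print(s["time"],s["tcp_pos"],s["eef_rot"])
E
```

```text
pics
scene [[493.2, 0.0, 313.9], [0.0, 493.2, 198.9], [0.0, 0.0, 1.0]] [-0.007  0.     0.     0.     0.   ] cam pos [-0.144  0.937  0.974] axis [ 0.494 -0.641 -0.588]
rack [([338.0, 197.0], 0.63)]
hook_full [([309.0, 180.0], 0.74)]
hook_spare [([366.0, 153.0], 0.52)]
roll_blue [([281.0, 247.0], 0.74), ([314.0, 162.0], 0.53)]
roll_red [([334.0, 171.0], 0.67)]
roll_cream [([324.0, 167.0], 0.49)]
dispenser [([277.0, 243.0], 0.86), ([264.0, 310.0], 0.68)]
top [[363.9, 0.0, 314.7], [0.0, 363.9, 193.0], [0.0, 0.0, 1.0]] [-0.035  0.     0.     0.     0.   ] cam pos [3.000e-01 1.000e-03 1.383e+00] axis [ 0.182 -0.004 -0.983]
rack [([365.0, 179.0], 0.91), ([196.0, 191.0], 0.54), ([348.0, 169.0], 0.52)]
hook_full []
hook_spare [([379.0, 163.0], 0.71)]
roll_blue [([344.0, 160.0], 0.74)]
roll_red [([344.0, 182.0], 0.69)]
roll_cream [([343.0, 168.0], 0.5)]
dispenser [([275.0, 184.0], 0.88), ([342.0, 181.0], 0.73), ([224.0, 224.0], 0.57), ([343.0, 171.0], 0.42)]
[[ 4.96641330e-04 -9.55498739e-01 -2.94994768e-01  7.51318408e-02]
 [ 9.99999719e-01  6.40249021e-04 -3.90230453e-04  5.05965362e-04]
 [ 5.61734817e-04 -2.94994491e-01  9.55498788e-01 -1.23125516e-01]
 [ 0.00000000e+00  0.00000000e+00  0.00000000e+00  1.00000000e+00]]
0.8 [ 0.21357197 -0.58736033  0.24997582] [-1.95944320e-05  9.84832849e-01  1.73505788e-01  8.14718309e-06]
```

View pictures.

View pics/scene0.png

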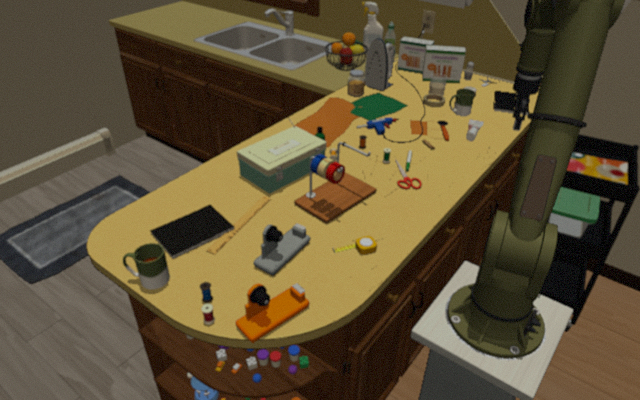

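View pics/top0.png

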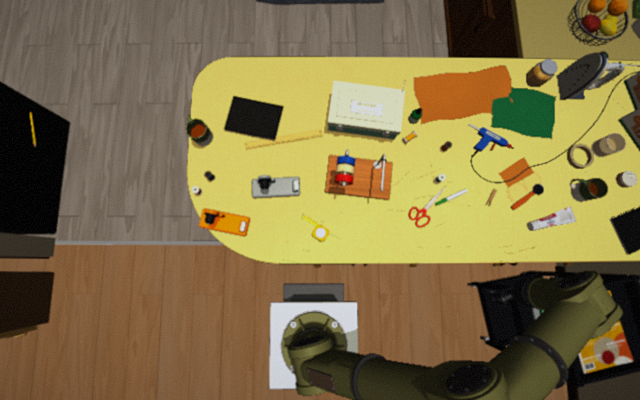

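```bash
cat > h.py <<'E'
from station import ctrl, get_state, vision, ticket, models
import cv2, numpy as np
from scipy.spatial.transform import Rotation as Ro
def quat(R): return Ro.from_matrix(R).as_quat()[[3,0,1,2]]
def rot(q): return Ro.from_quat(np.array(q)[[1,2,3,0]]).as_matrix()
def down(yaw,cam=-1):
    # tool z down, tool x along cam * (world x rotated by yaw)
    x=cam*np.array([np.cos(yaw),np.sin(yaw),0]); z=np.array([0,0,-1.]); return quat(np.c_[x,np.cross(z,x),z])
def grab(c):
    s=get_state(); im,d=vision.grab_frame(c); ci=vision.camera_info(c); K=np.array(ci["mtx"]); D=np.array(ci["dist_coeffs"])
    if c=="wrist":
        T=np.eye(4);T[:3,:3]=rot(s["eef_rot"]);T[:3,3]=s["tcp_pos"];T=T@np.array(ci["hand_eye"])
    else:
        R=np.array(ci["R"]);T=np.eye(4);T[:3,:3]=R.T;T[:3,3]=-R.T@np.array(ci["t"])
    uv=np.stack(np.meshgrid(np.arange(640.),np.arange(400.)),-1).reshape(-1,1,2)
    n=cv2.undistortPoints(uv,K,D).reshape(400,640,2)
    P=np.dstack([n*d[...,None],d])@T[:3,:3].T+T[:3,3]; P[d==0]=np.nan
    return im,P,T,n
E
python3 - <<'E'
from h import *
im,P,T,n=grab("top")
for n_,(u,v) in dict(red=(343,182),cream=(344,170),blue=(344,158),sparetip=(381,190),board_c=(365,192),bl=(326,160),board_fl=(327,190),fr=(389,197),br=(391,160),box=(365,105),boxfront=(365,135),hub=(265,182),nose=(293,187),dfoot=(280,187),orange=(210,215)).items():
    print(n_,np.nanmedian(P[v-1:v+2,u-1:u+2].reshape(-1,3),0).round(3))
for yaw in (0,):
  for cam in (-1,1):
    for p in ([.4,.03,.3],[.35,-.05,.3],[.45,.05,.17],[.55,.05,.17],[.45,.15,.1],[.5,.2,.1]):
        q=ctrl.ik(p,down(yaw,cam)); print(cam,p,None if q is None else np.round(q,2))
E
```

```text
red [ 0.565 -0.1    0.172]
cream [ 0.602 -0.103  0.186]
blue [ 0.644 -0.104  0.184]
sparetip [ 0.561 -0.256  0.021]
board_c [ 0.557 -0.197  0.018]
bl [ 0.689 -0.049 -0.002]
board_fl [ 0.565 -0.052  0.017]
fr [ 0.537 -0.287  0.014]
br [ 0.689 -0.306 -0.001]
box [ 0.876 -0.194  0.1  ]
boxfront [ 0.789 -0.205  0.007]
hub [0.576 0.174 0.11 ]
nose [0.571 0.076 0.05 ]
dfoot [0.576 0.127 0.025]
orange [0.457 0.364 0.112]
-1 [0.4, 0.03, 0.3] [ 0.92  0.27 -1.32  1.94  0.29  1.15  1.05]
-1 [0.35, -0.05, 0.3] [ 1.13  0.07 -1.12  2.03  0.07  1.08  1.55]
-1 [0.45, 0.05, 0.17] [ 0.6   0.53 -1.14  2.04  0.6   0.95  0.71]
-1 [0.55, 0.05, 0.17] [ 0.5   0.65 -1.04  1.8   0.64  1.07  0.79]
-1 [0.45, 0.15, 0.1] [ 0.2   0.59 -0.86  2.08  0.66  0.77  0.49]
-1 [0.5, 0.2, 0.1] [ 0.14  0.69 -0.92  1.91  0.71  0.9   0.43]
1 [0.4, 0.03, 0.3] [ 0.59  0.15 -0.84  1.94  0.13  1.1  -1.87]
1 [0.35, -0.05, 0.3] [ 0.69  0.04 -0.64  2.03  0.03  1.08 -1.53]
1 [0.45, 0.05, 0.17] [ 0.29  0.38 -0.63  2.05  0.31  0.8  -2.09]
1 [0.55, 0.05, 0.17] [ 0.2   0.51 -0.51  1.81  0.3   0.91 -2.01]
1 [0.45, 0.15, 0.1] [-0.04  0.5  -0.48  2.08  0.38  0.64 -2.35]
1 [0.5, 0.2, 0.1] [-0.1   0.58 -0.49  1.92  0.39  0.74 -2.39]
```

```bash
python3 - <<'E'
from h import *
print(np.round(vision.camera_info("wrist")["mtx"],1).tolist())
def shot(tag,names):
    im,P,T,n=grab("wrist"); cv2.imwrite(f"pics/{tag}.png",im); np.savez(f"{tag}.npz",im=im,P=P,T=T,n=n)
    out={}
    for k in names:
        r=models.masks_of("wrist",k)
        print(tag,k,[(np.round(x["point"]).tolist(),round(x["p"],2),int(x["mask"].sum())) for x in r][:3])
        if r: out[k]=r[0]["mask"]
    np.savez(f"{tag}_m.npz",**out)
rk=["roll_red","roll_cream","roll_blue","hook_spare","rack"]
ctrl.movep([.47,-.13,.36],down(0)); shot("w1",rk)
ctrl.movel([.47,-.21,.36],max_speed=.2); shot("w2",rk)
ctrl.movep([.45,.13,.30],down(0)); shot("w3",["dispenser","hub_seat"])
print(get_state()["time"],get_state()["qpos"])
E
python3 -c "
import cv2,numpy as np
a=[cv2.imread(f'pics/w{i}.png') for i in (1,3)]
cv2.imwrite('pics/w13.png',cv2.resize(np.vstack(a),(480,600)))"
```

```text
[[307.2, 0.0, 317.9], [0.0, 307.2, 204.3], [0.0, 0.0, 1.0]]
w1 roll_red [([335.0, 270.0], 0.89, 1847)]
w1 roll_cream [([336.0, 301.0], 0.66, 1271)]
w1 roll_blue [([333.0, 324.0], 0.62, 1235), ([339.0, 270.0], 0.29, 1928)]
w1 hook_spare [([228.0, 300.0], 0.64, 946)]
w1 rack [([281.0, 238.0], 0.75, 9675)]
w2 roll_red [([395.0, 262.0], 0.91, 1128)]
w2 roll_cream [([393.0, 300.0], 0.67, 982)]
w2 roll_blue [([395.0, 321.0], 0.74, 1109)]
w2 hook_spare [([292.0, 283.0], 0.62, 785)]
w2 rack []
w3 dispenser [([480.0, 165.0], 0.98, 8367), ([339.0, 260.0], 0.85, 7435)]
w3 hub_seat [([478.0, 166.0], 0.7, 8316), ([340.0, 261.0], 0.65, 7373)]
5.3833 [ 0.51558889  0.3901778  -1.19838164  1.79892125  0.38691465  1.21974509
  0.77363983]
```

View pics/w13.png

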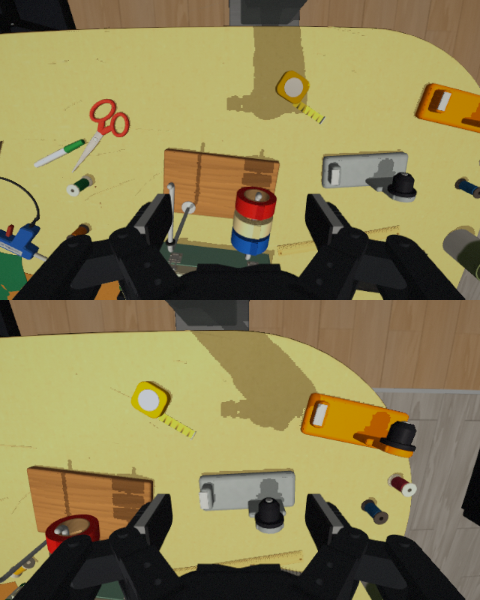

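```bash
cat > an.py <<'E'
import numpy as np,cv2
from scipy.optimize import least_squares
def load(t):
    a=np.load(t+".npz");m=np.load(t+"_m.npz");return a["im"],a["P"],{k:m[k] for k in m}
def ero(m): return cv2.erode(m.astype(np.uint8),np.ones((3,3)))>0
def fit(pts,r,loss="soft_l1"):
    c=np.median(pts,0)
    def f(p):
        d=np.array([np.cos(p[0]),np.sin(p[0]),0]);v=pts-[c[0],p[1],p[2]];v=v-np.outer(v@d,d);return np.linalg.norm(v,axis=1)-r
    s=least_squares(f,[0,c[1],c[2]-r],loss=loss,f_scale=.002); return c[0],s.x,np.median(abs(f(s.x)))
if __name__=="__main__":
    for t in ("w1","w2"):
        im,P,M=load(t); allp=[]
        for k in ("roll_red","roll_cream","roll_blue"):
            p=P[ero(M[k])];p=p[np.isfinite(p).all(1)];p=p[(p[:,2]>.10)&(p[:,2]<.21)]
            top=p[p[:,2]>np.percentile(p[:,2],99)-.012]
            print(t,k,"x range",np.percentile(top[:,0],[2,50,98]).round(4),"y",np.percentile(p[:,1],[1,99]).round(4),"ztop",np.percentile(p[:,2],98).round(4)); 
            allp.append(p[p[:,2]>np.percentile(p[:,2],99)-.025] if k!="roll_red" else top)
        x,s,e=fit(np.vstack(allp),.032);print("rolls axis: at x",x,"yaw,y,z",s.round(4),"err",e)
        # board
        q=P[(abs(P[...,2]-.018)<.005)&(P[...,0]>.45)&(P[...,0]<.75)&(P[...,1]<-.02)&(P[...,1]>-.35)]
        m=im.astype(int); brown=(m[...,2]-m[...,1]>35)&(m[...,2]<200)
        q=P[brown&(abs(P[...,2]-.016)<.012)&(P[...,0]>.45)&(P[...,0]<.75)&(P[...,1]<-.02)&(P[...,1]>-.35)]
        print("board",len(q),np.median(q[:,2]),q.min(0).round(3),q.max(0).round(3),cv2.minAreaRect(q[:,:2].astype(np.float32)*1000))
        h=P[(P[...,2]>.14)&(P[...,2]<.21)&(P[...,0]>.45)&(P[...,0]<.75)&(P[...,1]<-.17)&(P[...,1]>-.33)]
        print("spare",len(h)); 
        if len(h)>10:
            for x0 in np.arange(.5,.72,.01):
                k=h[(h[:,0]>=x0)&(h[:,0]<x0+.01)]
                if len(k): print(round(x0,2),len(k),np.median(k,0).round(4),k[:,2].max().round(4))
    im,P,M=load("w3")
    reg=(P[...,0]>.48)&(P[...,0]<.72)&(P[...,1]>.03)&(P[...,1]<.27)
    q=P[reg&(abs(P[...,2]-.025)<.006)];print("foot",len(q),cv2.minAreaRect(q[:,:2].astype(np.float32)*1000))
    d=M["dispenser"]; print("disp pts",np.nanmedian(P[d],0))
    b=P[reg&(im.max(2)<60)&(P[...,2]>.06)];print("hub",len(b),b.min(0).round(3),b.max(0).round(3))
    for x0 in np.arange(.5,.66,.006):
        k=b[(b[:,0]>=x0)&(b[:,0]<x0+.006)]
        if len(k): print(round(x0,3),len(k),"y",k[:,1].min().round(4),k[:,1].max().round(4),"zmax",np.percentile(k[:,2],95).round(4))
E
python3 an.py
```

```text
w1 roll_red x range [0.5634 0.5733 0.5858] y [-0.1338 -0.0768] ztop 0.1875
w1 roll_cream x range [0.5962 0.6063 0.6198] y [-0.1388 -0.083 ] ztop 0.1873
w1 roll_blue x range [0.6267 0.6375 0.6521] y [-0.144  -0.0844] ztop 0.1875
rolls axis: at x 0.6073371303950912 yaw,y,z [-0.1211 -0.1085  0.1538] err 0.0006195677839371527
board 9053 0.017107136786626786 [ 0.531 -0.301  0.013] [ 0.695 -0.044  0.02 ] ((618.4571533203125, -175.13290405273438), (247.99034118652344, 147.9154052734375), 83.00827026367188)
spare 532
0.53 66 [ 0.5356 -0.229   0.1825] 0.1865
0.54 36 [ 0.5466 -0.2296  0.1724] 0.1838
0.55 47 [ 0.5543 -0.2309  0.1723] 0.1741
0.56 34 [ 0.5645 -0.2313  0.172 ] 0.1737
0.57 25 [ 0.575  -0.2324  0.1715] 0.1734
0.58 14 [ 0.5857 -0.2332  0.1707] 0.1717
0.59 14 [ 0.5949 -0.2343  0.1702] 0.1716
0.6 15 [ 0.6061 -0.2361  0.1715] 0.1731
0.61 31 [ 0.6155 -0.2383  0.1719] 0.174
0.62 52 [ 0.6252 -0.2404  0.1723] 0.1742
0.63 55 [ 0.6361 -0.2427  0.1723] 0.1774
0.64 79 [ 0.6416 -0.2416  0.1727] 0.1771
0.65 33 [ 0.6544 -0.2436  0.1709] 0.1731
0.66 31 [ 0.663  -0.2434  0.1522] 0.1694
w2 roll_red x
[... 868 characters left out ...]

0.62 49 [ 0.625  -0.2412  0.1723] 0.1738
0.63 63 [ 0.6373 -0.2439  0.1721] 0.1785
0.64 72 [ 0.6417 -0.2415  0.1734] 0.1773
0.65 34 [ 0.6545 -0.2444  0.1714] 0.1735
0.66 7 [ 0.6616 -0.2449  0.1686] 0.1698
foot 4622 ((577.8670043945312, 145.27459716796875), (72.664794921875, 182.14710998535156), 3.278876304626465)
disp pts [0.44160053 0.33785218 0.0245697 ]
hub 1161 [0.553 0.147 0.06 ] [0.595 0.202 0.119]
0.548 1 y 0.175 0.175 zmax 0.0952
0.554 203 y 0.163 0.1907 zmax 0.1077
0.56 184 y 0.1598 0.1936 zmax 0.1111
0.566 120 y 0.1598 0.193 zmax 0.1115
0.572 124 y 0.1609 0.1935 zmax 0.1115
0.578 205 y 0.1611 0.201 zmax 0.1139
0.584 286 y 0.155 0.1993 zmax 0.1178
0.59 38 y 0.1471 0.2021 zmax 0.1166
```

```bash
cat >> h.py <<'E'
yaw=-.122; u=np.array([np.cos(yaw),np.sin(yaw),0]); v=np.array([-np.sin(yaw),np.cos(yaw),0])
C=np.array([.6184,-.1752,0]); FS=.0537; Q=down(yaw); ZH=.155
def hk(which,s,z): return C+v*(.065 if which=="full" else -.065)+u*(FS+s)+[0,0,z]
def log(t):
    s=get_state(); print(t,"t",round(s["time"],2),"tcp",np.round(s["tcp_pos"],4),"F",np.round(s["contact_force"],1),"w",round(s["width"],4),"gf",np.round(s["gripper_force"],1))
def take(s):
    ctrl.movep(hk("full",s,.25),Q); log("above"); ctrl.movel(hk("full",s,ZH),max_speed=.12); log("down")
    ctrl.close_gripper(50); log("grip")
    ctrl.movel(hk("full",s,ZH+.021),max_speed=.08); log("lift")
    ctrl.movel(hk("full",-.165,ZH+.021),max_speed=.12); log("out")
def hang(s):
    ctrl.movel(hk("spare",-.165,ZH+.021),max_speed=.15); log("infront")
    ctrl.movel(hk("spare",s,ZH+.021),max_speed=.12); log("in")
    ctrl.movel(hk("spare",s,ZH+.001),max_speed=.08); log("lowered")
    ctrl.ungrasp(); log("open"); ctrl.movel(hk("spare",s,.25),max_speed=.2); log("up")
E
python3 - <<'E'
from h import *
def shot(tag):
    im,P,T,n=grab("wrist"); cv2.imwrite(f"pics/{tag}.png",im); np.savez(f"{tag}.npz",im=im,P=P,T=T,n=n)
ctrl.movep([.46,.177,.22],down(.057)); shot("w4")
ctrl.movel([.46,.215,.22]); shot("w5")
ctrl.movel([.46,.177,.3]); 
take(-.105)
shot("w6")
E
cat > hub.py <<'E'
import numpy as np,sys
for t in sys.argv[1:]:
    a=np.load(t+".npz");im,P=a["im"],a["P"]
    b=P[(P[...,0]>.5)&(P[...,0]<.66)&(P[...,1]>.13)&(P[...,1]<.23)&(im.max(2)<60)&(P[...,2]>.06)&(P[...,2]<.125)]
    for x0 in np.arange(.542,.61,.004):
        k=b[(b[:,0]>=x0)&(b[:,0]<x0+.004)]
        if len(k)>3: print(t,round(x0,3),len(k),"y",k[:,1].min().round(4),k[:,1].max().round(4),"mid",((k[:,1].min()+k[:,1].max())/2).round(4),"zmax",np.percentile(k[:,2],95).round(4))
E
python3 hub.py w4 w5
python3 -c "
import cv2,numpy as np
a=[cv2.imread(f'pics/w{i}.png') for i in (4,6)]
cv2.imwrite('pics/w46.png',cv2.resize(np.vstack(a),(480,600)))"
```

```text
above t 8.26 tcp [ 0.5753 -0.1019  0.2506] F [-0.2 -0.2  0.3] w 0.0852 gf 0.0
down t 9.2 tcp [ 0.5759 -0.1041  0.1558] F [-0.5 -0.4 -0.1] w 0.0854 gf 0.0
grip t 9.53 tcp [ 0.5758 -0.1047  0.156 ] F [-1.5 -0.8  5.6] w 0.0625 gf 53.4
lift t 9.95 tcp [ 0.5757 -0.1044  0.1766] F [-0.3  0.1 -1.1] w 0.062 gf 54.6
out t 10.6 tcp [ 0.5165 -0.0974  0.1761] F [-0.4  0.3 -0.9] w 0.0622 gf 54.6
w4 0.55 21 y 0.1716 0.1867 mid 0.1792 zmax 0.0991
w4 0.554 287 y 0.1642 0.1899 mid 0.177 zmax 0.1061
w4 0.558 210 y 0.1618 0.1929 mid 0.1774 zmax 0.1093
w4 0.562 167 y 0.1607 0.1931 mid 0.1769 zmax 0.1111
w4 0.566 130 y 0.1611 0.1932 mid 0.1771 zmax 0.1112
w4 0.57 127 y 0.1611 0.1936 mid 0.1774 zmax 0.1114
w4 0.574 115 y 0.1625 0.1938 mid 0.1782 zmax 0.1117
w4 0.578 120 y 0.1626 0.1942 mid 0.1784 zmax 0.1114
w4 0.582 486 y 0.1556 0.2013 mid 0.1784 zmax 0.1165
w4 0.586 236 y 0.1554 0.2003 mid 0.1779 zmax 0.1176
w4 0.59 61 y 0.1488 0.2098 mid 0.1793 zmax 0.1177
w5 0.55 12 y 0.1764 0.1878 mid 0.1821 zmax 0.0996
w5 0.554 293 y 0.165 0.1906 mid 0.1778 zmax 0.106
w5 0.558 222 y 0.1622 0.1938 mid 0.178 zmax 0.1092
w5 0.562 181 y 0.1606 0.1946 mid 0.1776 zmax 0.1111
w5 0.566 131 y 0.161 0.1947 mid 0.1779 zmax 0.1112
w5 0.57 136 y 0.1624 0.1949 mid 0.1787 zmax 0.1113
w5 0.574 121 y 0.1622 0.1951 mid 0.1786 zmax 0.1112
w5 0.578 130 y 0.1621 0.1952 mid 0.1787 zmax 0.111
w5 0.582 473 y 0.1556 0.2016 mid 0.1786 zmax 0.1165
w5 0.586 232 y 0.1555 0.2007 mid 0.1781 zmax 0.1178
w5 0.59 40 y 0.1481 0.2011 mid 0.1746 zmax 0.1178
```

View pics/w46.png

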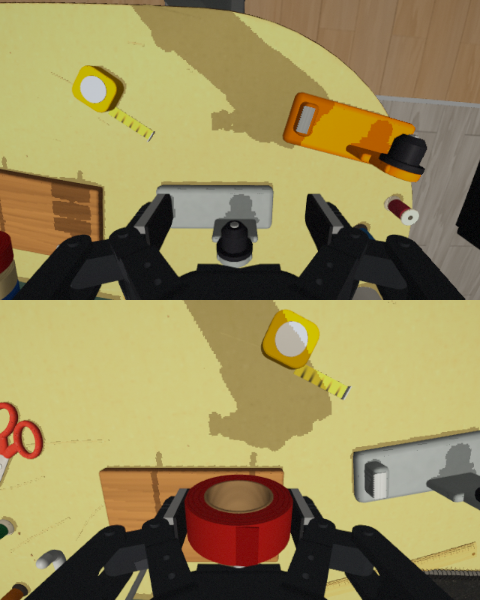

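```bash
python3 - <<'E'
from h import *
hang(-.045)
im,P,T,n=grab("wrist"); cv2.imwrite("pics/w7.png",im); np.savez("w7.npz",im=im,P=P,T=T,n=n)
take(-.073)
hang(-.085)
ctrl.movep(hk("full",-.041,.25)-u*.07+[0,0,.06],Q)
im,P,T,n=grab("wrist"); cv2.imwrite("pics/w8.png",im); np.savez("w8.npz",im=im,P=P,T=T,n=n)
cv2.imwrite('pics/w78.png',cv2.resize(np.vstack([cv2.imread("pics/w7.png"),im]),(480,600)))
E
```

```text
infront t 11.67 tcp [ 0.5003 -0.2249  0.1762] F [ 0.6 -0.1 -0.7] w 0.062 gf 54.6
in t 12.82 tcp [ 0.6187 -0.2407  0.176 ] F [ 0.   0.1 -0.8] w 0.0624 gf 54.6
lowered t 13.22 tcp [ 0.619  -0.241   0.1561] F [-0.7 -0.3  6.5] w 0.0621 gf 55.4
open t 13.58 tcp [ 0.6189 -0.2408  0.1555] F [-0.2 -0.2 -0.2] w 0.0856 gf 0.0
up t 14.2 tcp [ 0.6187 -0.2409  0.2491] F [ 0.5  0.1 -0.2] w 0.0855 gf 0.0
above t 14.84 tcp [ 0.6067 -0.1079  0.249 ] F [-0.  -0.7 -0.4] w 0.0853 gf 0.0
down t 15.78 tcp [ 0.6077 -0.1082  0.1557] F [ 0.2  0.1 -0.6] w 0.0857 gf 0.0
grip t 16.12 tcp [ 0.6077 -0.1085  0.1561] F [-1.  -0.7  7. ] w 0.0619 gf 53.7
lift t 16.53 tcp [ 0.6074 -0.1082  0.1766] F [ 0.3 -0.1 -1.5] w 0.0625 gf 54.6
out t 17.45 tcp [ 0.5165 -0.0973  0.1761] F [ 0.5  0.6 -0.9] w 0.0625 gf 54.6
infront t 18.47 tcp [ 0.5003 -0.225   0.1762] F [-0.6  1.   0. ] w 0.0623 gf 54.6
in t 19.28 tcp [ 0.5789 -0.2354  0.1759] F [ 0.2  0.2 -0.5] w 0.0622 gf 54.6
lowered t 19.68 tcp [ 0.5792 -0.2361  0.1561] F [-2.3  0.1  8. ] w 0.0623 gf 55.5
open t 20.05 tcp [ 0.5792 -0.236   0.1555] F [-1.1 -0.3 -0.7] w 0.0852 gf 0.0
up t 20.67 tcp [ 0.579  -0.2361  0.2491] F [-0.8 -0.7 -0.8] w 0.0854 gf 0.0
```

View pics/w78.png

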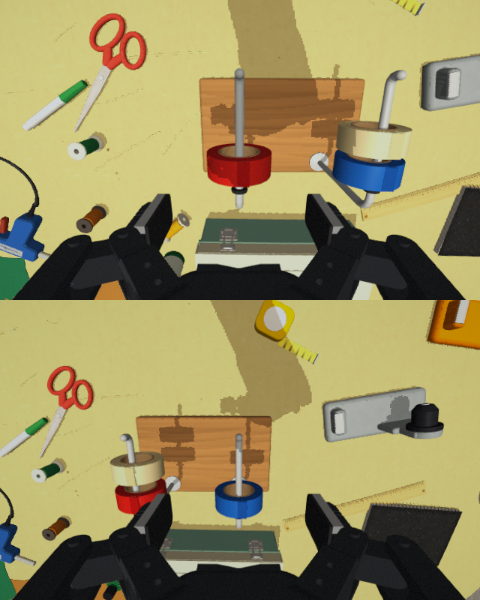

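```bash
python3 - <<'E'
from h import *
a=np.load("w8.npz"); im=a["im"].astype(int);P=a["P"]
m=(im[...,0]-im[...,2]>60)&(P[...,0]>.58)&(P[...,0]<.69)&(P[...,1]>-.16)&(P[...,1]<-.06)&(P[...,2]>.1)
p=P[m]; top=p[p[:,2]>.177]; print(len(top),np.percentile(top,[2,98],axis=0).round(4),p.min(0).round(3),p.max(0).round(3))
xc=np.percentile(top[:,0],[2,98]).mean(); s=(xc-hk("full",0,0)[0])/u[0]; print("s",s)
s=float(np.clip(s+.0005,-.045,-.037)); 
take(s)
Y=.057; e=np.array([np.cos(Y),np.sin(Y),0]); S=np.array([.571,.178,.096]); QD=down(Y)
ctrl.movel(S-e*.07+[0,0,.07],QD,max_speed=.2); log("pre high")
ctrl.movel(S-e*.07,max_speed=.12); log("pre")
im,P,T,n=grab("wrist"); cv2.imwrite("pics/w9.png",im); np.savez("w9.npz",im=im,P=P,T=T,n=n)
im,P,T,n=grab("scene"); cv2.imwrite("pics/s9.png",cv2.resize(im[190:290,220:330],None,fx=4,fy=4))
for d in (.04,.034,.028,.022,.016):
    ctrl.movel(S-e*d,max_speed=.06); log(d)
    if np.linalg.norm(get_state()["contact_force"])>8: break
E
```

```text
1177 [[ 0.6277 -0.1339  0.1774]
 [ 0.6523 -0.0916  0.1878]] [ 0.625 -0.142  0.125] [ 0.655 -0.08   0.189]
s -0.03994373413194942
above t 21.81 tcp [ 0.6403 -0.1134  0.2475] F [-0.3  0.8  2. ] w 0.0853 gf 0.0
down t 22.75 tcp [ 0.6409 -0.1122  0.156 ] F [-0.6 -0.3  0.1] w 0.0856 gf 0.0
grip t 23.08 tcp [ 0.6409 -0.1126  0.1561] F [-2.2 -0.9  6.2] w 0.0625 gf 53.8
lift t 23.5 tcp [ 0.6407 -0.1123  0.1766] F [ 0.4 -0.2 -1.1] w 0.0625 gf 54.6
out t 24.7 tcp [ 0.5165 -0.0972  0.176 ] F [0.7 0.1 0.1] w 0.0624 gf 54.6
pre high t 26.21 tcp [0.5013 0.1729 0.1658] F [-0.5 -1.  -1.1] w 0.0624 gf 54.5
pre t 26.94 tcp [0.5014 0.1743 0.0964] F [ 1.1 -0.4 -0.9] w 0.0626 gf 54.6
0.04 t 27.69 tcp [0.5308 0.1758 0.0958] F [ 0.2  0.9 -0.2] w 0.0625 gf 54.6
0.034 t 27.94 tcp [0.5373 0.1761 0.096 ] F [-0.9 -1.  -0.9] w 0.0622 gf 54.6
0.028 t 28.19 tcp [0.5434 0.1764 0.096 ] F [-0.1 -0.1 -0.9] w 0.0627 gf 54.6
0.022 t 28.44 tcp [0.5494 0.1767 0.096 ] F [ 0.1  0.3 -0.6] w 0.0623 gf 54.6
0.016 t 28.69 tcp [0.5554 0.1771 0.0959] F [-0.5 -0.  -0.4] w 0.0622 gf 54.6
```

```bash
python3 - <<'E'
from h import *
Y=.057; e=np.array([np.cos(Y),np.sin(Y),0]); S=np.array([.571,.178,.096])
for d in np.arange(-.013,.0061,.0015):
    ctrl.movel(S+e*d,max_speed=.03); F=np.array(get_state()["contact_force"])
    log(round(d,4))
    if -F@e>12 or np.linalg.norm(F)>25: break
ctrl.pause(.2); log("pushed")
im,P,T,n=grab("wrist"); cv2.imwrite("pics/w10.png",im)
im,P,T,n=grab("scene"); cv2.imwrite("pics/s10.png",cv2.resize(im[190:290,220:330],None,fx=4,fy=4))
E
python3 -c "
import cv2,numpy as np
a=cv2.resize(cv2.imread('pics/s10.png'),(440,400));b=cv2.imread('pics/w10.png')[150:400,140:500]
cv2.imwrite('pics/v10.png',np.hstack([a[:250],b]))"
```

```text
-0.013 t 28.94 tcp [0.5581 0.1773 0.096 ] F [-0.4  0.  -0.6] w 0.0623 gf 54.6
-0.0115 t 29.19 tcp [0.5596 0.1773 0.096 ] F [ 0.1 -0.1 -0.7] w 0.0621 gf 54.6
-0.01 t 29.44 tcp [0.5611 0.1774 0.096 ] F [-0.   0.6 -1. ] w 0.0625 gf 54.6
-0.0085 t 29.69 tcp [0.5626 0.1775 0.096 ] F [-0.  -0.1 -0.8] w 0.0623 gf 54.6
-0.007 t 29.94 tcp [0.5641 0.1776 0.096 ] F [ 0.2  0.8 -1. ] w 0.0624 gf 54.6
-0.0055 t 30.19 tcp [0.5656 0.1777 0.096 ] F [-0.7  0.6 -1.4] w 0.0624 gf 54.6
-0.004 t 30.44 tcp [0.5671 0.1778 0.096 ] F [-0.2  0.6 -1.2] w 0.0622 gf 54.6
-0.0025 t 30.69 tcp [0.5686 0.1778 0.096 ] F [ 0.2 -0.6 -0.6] w 0.0624 gf 54.6
-0.001 t 30.94 tcp [0.5701 0.1779 0.096 ] F [ 0.4  0.4 -1.6] w 0.0625 gf 54.6
0.0005 t 31.19 tcp [0.5716 0.178  0.096 ] F [-0.6 -0.1 -1.2] w 0.0623 gf 54.6
0.002 t 31.44 tcp [0.5727 0.1781 0.0959] F [-1.9 -1.9 -0.1] w 0.0621 gf 55.0
0.0035 t 31.69 tcp [0.5727 0.1781 0.0958] F [-6.4 -0.6  2.4] w 0.0623 gf 55.4
0.005 t 31.94 tcp [0.5727 0.1781 0.0957] F [-12.1  -1.2   5.4] w 0.0624 gf 55.7
pushed t 32.14 tcp [0.5728 0.1781 0.0957] F [-12.6  -1.2   4.9] w 0.0624 gf 55.7
```

View pics/v10.png

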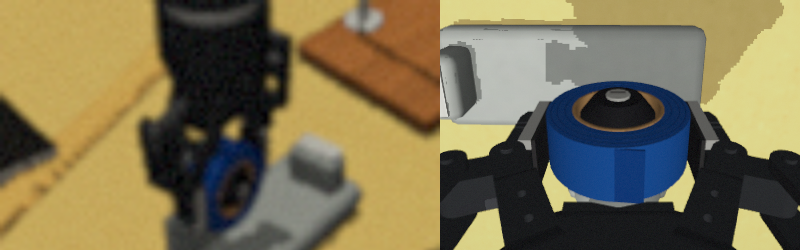

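```bash
python3 - <<'E'
from h import *
Y=.057; e=np.array([np.cos(Y),np.sin(Y),0]); S=np.array([.571,.178,.096])
ctrl.movel(S+e*.003-[0,0,.002],max_speed=.03); log("low")
ctrl.ungrasp(); log("open")
p=np.array(get_state()["tcp_pos"]); ctrl.movel(p+[0,0,.10],max_speed=.15); log("up")
ctrl.movel(S-e*.11+[0,0,.124],max_speed=.2)
ctrl.pause(.3); im,P,T,n=grab("wrist"); cv2.imwrite("pics/w11.png",im); np.savez("w11.npz",P=P,im=im)
i=im.astype(int); m=(i[...,0]-i[...,2]>60)&(P[...,0]>.5)&(P[...,0]<.62)&(P[...,1]>.1)&(P[...,1]<.25)&(P[...,2]>.05)
q=P[m]; q=q[q[:,2]>.11]; print(len(q),np.percentile(q,[2,98],axis=0).round(4), "along axis",(((np.percentile((q-S)@e,[2,98]))*1000).round(1)), "yaw of face: ")
im2,P2,_,_=grab("scene"); im3,_,_,_=grab("top"); cv2.imwrite("pics/fin.png",np.hstack([im[:,140:500],cv2.resize(im2[100:300,220:420],(400,400))]))
E
```

```text
low t 32.49 tcp [0.5727 0.1783 0.0942] F [-6.5 -0.8  4.5] w 0.0627 gf 55.6
open t 32.86 tcp [0.5744 0.1781 0.0941] F [-0.5  0.4  0.3] w 0.0854 gf 0.0
up t 33.67 tcp [0.5741 0.1776 0.1933] F [-0.4  0.  -0.4] w 0.0855 gf 0.0
1388 [[0.5598 0.1527 0.1108]
 [0.5844 0.2022 0.1255]] along axis [-10.7  12.9] yaw of face:
```

View pics/fin.png

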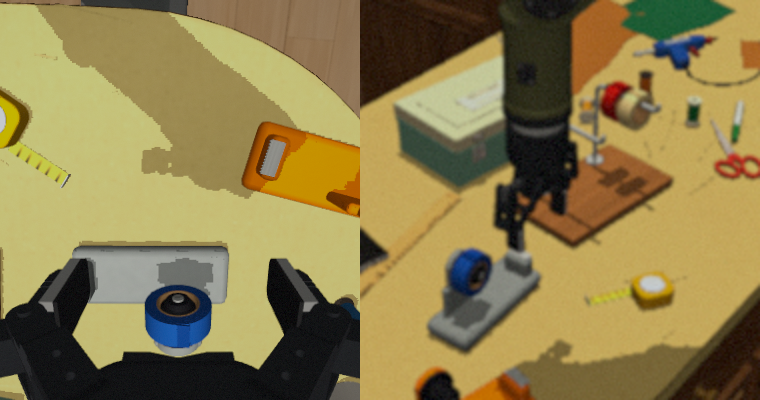

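```bash
python3 -c "
from h import *
print(get_state()['time']); print(ticket.close_job())"
```

```text
34.8583
the job is handed in; nothing more can be done
None
```

The red roll, then the cream one, now hang on the spare hook, and the blue roll is on the grey dispenser's hub, pushed home against the flange with about 12 N; I handed the job in at 34.9 s with the gripper clear.

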